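# Lock a display stand with a linch pin

### The job

The little display stand on the shop counter must be locked: pick up the linch pin, push it fully home through the hole near the top of the stand's post, from the side away from the tray, with its ring uppermost, against its sprung resistance, until you feel the head seat on the post, without forcing it. Then flip the ring over the top of the post and press it down until it snaps past the pin's end and lies below it. Let go of everything, and leave the goods on the counter where they stand.

Things in the scene. Friction and masses are not known exactly. Their poses are not given: they have to be found in the camera images.
- hole (a point): Mouth of the post's cross hole: centre of the hole (13.5 mm wide, rim chamfered 1.5 mm) on the outer face of the post's near wall, 130 mm above the counter. Own +x runs level into the hole, the way the pin is pushed, through to the post's far face 24 mm on; z is up. The post is a square steel tube, 24 x 24 mm; its capped top is 18 mm above this point.
- stand: The display stand with post and tray, fixed to the counter on a round foot (diameter 120 mm, 10 mm high); origin under the foot's middle, axes as hole. The post gives along its x when pushed: 0.67 mm per N, up to 10 mm (15 N), beyond that it is hard; it springs back when let go. Pushing with more than about 25 N damages it.
- jaws (a point): Middle of the post at the height of the hole's axis, 12 mm in from hole. Inside, out of sight, two sprung jaws close the bore to about 6 mm; the pin's round nose has to wedge them apart sideways. That takes up to 6 to 10 N, from about 10 mm in; after it the pin slides on against 3 to 8 N, until the head seats and the force climbs steadily past that. Let go, the pin stays in.
- tray_under (a point): Middle of the underside of the stand's shallow wooden tray (100 x 150 mm, three jars in it), carried beyond the post's far face. The tray spans 48 to 148 mm beyond the hole's mouth; the jars' tops are 47 mm lower than the hole's axis.
- pin_shoulder (a point): Where the linch pin's shank meets the front face of its head, on the shank's axis; 20 mm above the counter at the start. Own +x runs along the shank to its tip, z is up. The shank is round, 10 mm in diameter, with a hemispherical nose ending 44 mm from this point. Home: this point coincides with hole, the x axes agree, and 20 mm of the pin stick out beyond the post.
- pin: The steel linch pin with its ring, about 150 g; origin and axes as pin_shoulder. The head is 16 mm wide (y), 14 mm high (z from -7 to 7), x from 0 to -12 mm; behind it is an upright flat grip fin 12 mm thick (y), x from -10 to -48 mm, z from -20 to +20 mm. The pin stands on the flat lower edge of this fin, shank level.
- pin_grip (a point): Grasp point on the pin's grip fin: 29 mm behind the shoulder and 3 mm above the shank's axis (23 mm above the counter at the start), in the middle of the fin's thickness. Axes as pin_shoulder; the fin is pinched across y (12 mm).
- ring_tab (a point): Middle of the flat thumb tab (18 x 18 mm, 3 mm thick) at the free end of the pin's ring, 60 mm from the ring's hinge, own x pointing outwards from it. The hinge is a cross axle along the pin's y, 6 mm behind the shoulder at the height of the shank's axis. The ring is a loop of 4 mm wire, 46 mm wide, whose far side lies 50 mm from the hinge; it fits round the post.
- ring (a joint): Angle of the ring (rad): 0 is fully down, round the post, its far side under the pin's end; it grows as the ring is lifted (0.18: level with the shank; 1.4, its stop: 70 degrees above it). It stays where it is left. The wire is sprung: at about 0.3 its far side meets the pin's nose and needs some 2 to 6 N down on the tab to stretch past; it snaps free below about 0.1.
- jar_near_mid (a point): Middle (half-way up) of a bystander: small amber jar, 52 mm wide, 75 mm high, standing on the counter; not to be moved.
- tin_mid (a point): Middle (half-way up) of a bystander: tin can, 60 mm wide, 85 mm high, standing on the counter; not to be moved.
- jar_left_mid (a point): Middle (half-way up) of a bystander: reddish jar, 64 mm wide, 95 mm high, standing on the counter; not to be moved.
- carton_mid (a point): Middle (half-way up) of a bystander: cardboard carton 70 x 100 x 60 mm, standing on the counter; not to be moved.
- sauce_mid (a point): Middle (half-way up) of a bystander: red sauce bottle, 56 mm wide, 160 mm high, standing on the counter; not to be moved.

How it is judged:
On the way, in this order (a step that is already met when the one before it is completed fails the run):
1. the pin is pushed home through the hole, its ring still open above the post (x of pin_shoulder in the frame of hole between -0.002 and 0.003 m and y of pin_shoulder in the frame of hole between -0.004 and 0.004 m and z of pin_shoulder in the frame of hole between -0.004 and 0.004 m and angle between the x axis of pin_shoulder and the x axis of hole, either way round below 0.12 rad and angle between pin_shoulder's own z axis and vertical below 0.35 rad and value of joint ring above 0.5 rad), for 0.2 s.
2. the ring is snapped down past the pin's end (x of pin_shoulder in the frame of hole between -0.002 and 0.003 m and y of pin_shoulder in the frame of hole between -0.004 and 0.004 m and z of pin_shoulder in the frame of hole between -0.004 and 0.004 m and angle between the x axis of pin_shoulder and the x axis of hole, either way round below 0.12 rad and angle between pin_shoulder's own z axis and vertical below 0.35 rad and value of joint ring below 0.13 rad), for 0.2 s.
At the end, for the whole second after the job is handed in: The pin is home (shoulder within 2 mm short of and 3 mm past the hole's mouth along its axis, within 4 mm sideways and in height, shank within 0.12 rad of the hole's axis, fin upright within 0.35 rad), the ring is down past the pin's end (ring joint below 0.13 rad), and the pin is at rest (all of step 2 and linear speed of pin below 0.02 m/s); the robot touches nothing.
It fails at once if the pin is forced: more than 45 N in all between pin and stand (the squeeze of the jaws on the shank counted in; about 25 N of push) (contact force between pin and stand above 45 N).
It fails at once if goods on the counter shifted by more than 25 mm (distance of any of jar_near_mid, tin_mid, jar_left_mid, carton_mid, sauce_mid from where it was at the start of the episode above 0.025 m).
It also fails if it takes over 70 s, if anything falls off the work surface, if the arm or the gripper's body presses on something with over 40 N, if the wrist force passes 120 N, or if a joint passes its speed limit or range.

### The arm

A 6-joint arm with a two-finger parallel gripper is mounted at the origin on the work surface. World frame = base frame: x ahead of the robot, y to its left, z up, the work surface at z = 0. Lengths are in m, angles in rad, forces in N, time in s.
With the tool pointing down it reaches from about 0.3 to 0.775 m from the base axis. Payload 14.6 kg.
Tool frame: the origin (TCP) lies midway between the tips of the shut fingers; the grasp point (between the pads) lies 19 mm behind it (ctrl.grip_depth is the distance from the TCP to the grasp point, in m); z points along the fingers, x is the direction in which the jaws open and shut, and the axes are right-handed (so a half turn about z gives the same grasp; the last joint's range is limited). The gripper opens to 94 mm and grips with 3 to 60 N. Pads are 16 mm wide; open, the fingers measure 119 mm over their backs; the gripper's body (75 mm by 177 mm) begins 78 mm behind the grasp point.
Start: joints at [1.206, 0.3, 1.521, -0, 1.321, -0.067], TCP at [0.161, 0.526, 0.205] pointing down, gripper open.
Joint ranges: [-3.03, 3.03], [-0.79, 2.21], [0.23, 2.52], [-1.04, 4.18], [0, 3.07], [-2.55, 2.55]. Speed limits (rad/s): [2.22, 2.22, 2.57, 3.14, 3.14, 3.14].

### API

Orientations are given as [roll, pitch, yaw] about the fixed x, y, z axes, in that order (R = Rz(yaw) Ry(pitch) Rx(roll)).
In Python, from station import ctrl gives the robot as it stands.
- The arm moves only by the tool play_rows, never from a script. Its argument "steps" is a list that holds one entry, the list of rows, each a list of 7 numbers: the shift along the tool's x, y, z in cm, then the turn, a rotation vector about the tool's x, y, z in rad, then the opening, from 0 (shut) to 1 (fully open). In form: [[[x, y, z, ax, ay, az, hand], ...]]. A call has 1 to 20 rows; each row is the pose to reach, as a shift and turn from the pose measured when the call began, along the tool's axes at that moment; what a row does not reach only later rows make up. A row lasts 1/12 s, in which the tool goes at most 41.7 mm and 7.16 degrees, less where a joint would pass 70% of its speed; a pose out of reach is approached as far as the arm can. A call with a gripper value outside its range is refused whole. The fingers move at their own pace and stop on an object; "force" is the grip in N (left out, the last holds). Time passes only in rows, so rows that repeat a pose let the fingers close. It gives the time, the measured TCP pose, the force and the opening at its end, in the units of the state.
- ctrl.get_obs(): the state, without advancing time (a new reading comes with each control period).
- ctrl.camera(name): name is "scene" or "side" or "wrist"; returns a dict with "frame" (480x640x3 uint8, blue, green, red), "fovy" (degrees; the focal length in pixels is half the picture's height over the tangent of half this angle, whatever the lens; pixels are square), "cx", "cy" (the principal point, pixels), "D" ([k1, k2, p1, p2, k3] as OpenCV has them; the pictures are not rectified), "world_to_cam" (4x4, takes a point from world to camera coordinates). Camera axes: x right, y up, looking along -z (the intrinsics and any distortion apply to the point x, -y, -z); pixel columns grow to the right and rows downward; lengths in m; the calibration is good to about 2 mm. A picture is of the moment at which its call begins. There is no depth.
- ctrl.hand_in(): hands the job in, once; it reports no verdict.
The state is a dict: "time_s": time; "qpos": joint angles; "joint_vel": joint speeds; "tau": joint torques, N m; "ee_pos": TCP position; "eef_rot": TCP orientation; "force": force on the tool from outside, world axes, zero at the start; "moment": the same for the moment, N m; "grip_width": finger opening in m.
Only numpy, scipy, OpenCV 4.12 (cv2) and the standard library are available. Lean on these libraries where they do the work, as an engineer would, in place of code of your own. Each camera call takes 0.05 s, during which the arm holds its last target. There are 200 camera calls.

## Working session

There is one attempt and no reset: what is moved stays moved. The work goes in short steps, Python scripts to look and compute and a tool call to move; the robot and the scene stay as the last step left them, time stands still between calls to the robot, and variables do not carry over. Pictures are saved under pics/ and viewed, about 8 in all and at most 12, crops included, and the job is handed in when it is done.

Besides the shell and the picture viewer there is one more tool, called as name(argument=value, ...) on one line, values as JSON. play_rows: Moves the arm, as the interface text tells. Its arguments: {"type":"object","properties":{"steps":{"type":"array"},"force":{"type":"number"}},"required":["steps"]}

```bash
mkdir -p pics && cat > h.py <<'E'
import numpy as np, cv2
from scipy.spatial.transform import Rotation as R
from station import ctrl
def cam(n):
    c=ctrl.camera(n); f=240/np.tan(np.radians(c["fovy"])/2)
    c["K"]=np.array([[f,0,c["cx"]],[0,f,c["cy"]],[0,0,1.]]); c["D"]=np.array(c["D"],float); c["W"]=np.array(c["world_to_cam"]); return c
F=np.diag([1,-1,-1.])
def ray(c,uv):
    p=cv2.undistortPoints(np.array(uv,float).reshape(-1,1,2),c["K"],c["D"]).reshape(-1,2)
    d=np.c_[p,np.ones(len(p))]@F@c["W"][:3,:3]
    o=-c["W"][:3,:3].T@c["W"][:3,3]; return o,d/np.linalg.norm(d,axis=1)[:,None]
def onz(c,uv,z):
    o,d=ray(c,uv); return o+d*((z-o[2])/d[:,2])[:,None]
def proj(c,P):
    q=(np.atleast_2d(P)@c["W"][:3,:3].T+c["W"][:3,3])@F
    return cv2.projectPoints(q,np.zeros(3),np.zeros(3),c["K"],c["D"])[0].reshape(-1,2)
def tri(cs,uvs):
    A=np.zeros((3,3));b=np.zeros(3)
    for c,u in zip(cs,uvs):
        o,d=ray(c,[u]);M=np.eye(3)-np.outer(d[0],d[0]);A+=M;b+=M@o
    return np.linalg.solve(A,b)
E
python3 - <<'E'
from h import *
for n in ("scene","side","wrist"):
    c=cam(n);cv2.imwrite(f"pics/a_{n}.png",c["frame"]);print(n,c["fovy"],c["D"],(-c["W"][:3,:3].T@c["W"][:3,3]).round(3))
o=ctrl.get_obs();print(o)
E
```

```text
scene 44.113920757084706 [-0.08152373  0.          0.          0.          0.        ] [ 1.551 -0.539  0.841]
side 56.991533157006856 [-0.10228051  0.          0.          0.          0.        ] [0.378 0.692 0.871]
wrist 63.37614092758099 [-0.08056472  0.          0.          0.          0.        ] [0.098 0.544 0.383]
{'time_s': 0.15, 'qpos': array([ 1.20639753e+00,  3.00346985e-01,  1.52142513e+00,  4.49733386e-05,
        1.32073400e+00, -6.65979028e-02]), 'joint_vel': array([-0.00078862, -0.00159973, -0.00178206,  0.00043667, -0.00187822,
        0.00048305]), 'tau': array([-1.41688979e-03, -5.31955397e+01, -3.52823675e+01,  7.07778381e-02,
        2.35735456e-02, -3.47868558e-05]), 'ee_pos': array([0.16129778, 0.52560317, 0.20502039]), 'eef_rot': array([-3.14148840e+00,  9.08541242e-04,  1.27298433e+00]), 'force': array([-0.51427857, -0.04453412,  0.10531978]), 'moment': array([ 0.01752909, -0.03452426,  0.03155008]), 'grip_width': 0.09419196325651309}
```

View pics/a_scene.png

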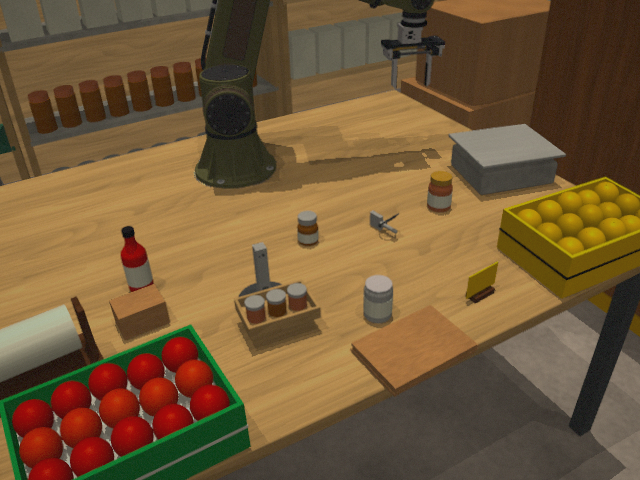

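View pics/a_side.png

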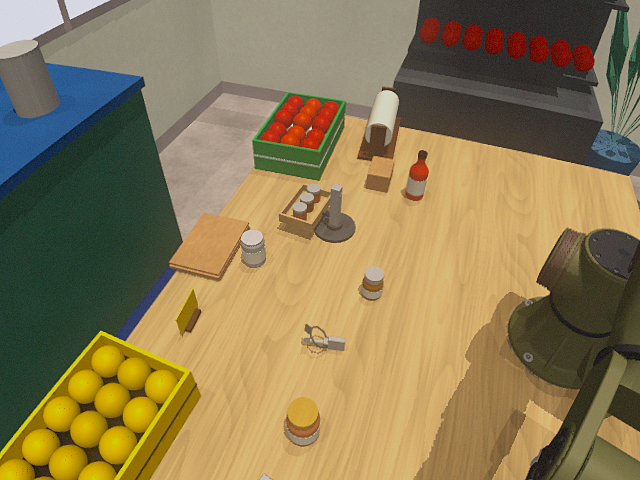

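Scene: post near (262,265), with the tray in front of it. The pin is near (383,222), amber jar near (307,228). Side: post near (337,205), pin fin near (335,344). I'll crop both.

```bash
python3 - <<'E'
from h import *
a=cv2.imread("pics/a_scene.png");b=cv2.imread("pics/a_side.png")
r=lambda im,x,y,w,h:cv2.resize(im[y:y+h,x:x+w],(400,300),interpolation=cv2.INTER_CUBIC)
cv2.imwrite("pics/b.png",np.vstack([np.hstack([r(a,355,195,60,45),r(a,225,230,100,75)]),np.hstack([r(b,290,315,64,48),r(b,285,170,100,75)])]))
E
```

```text
(no output)
```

View pics/b.png

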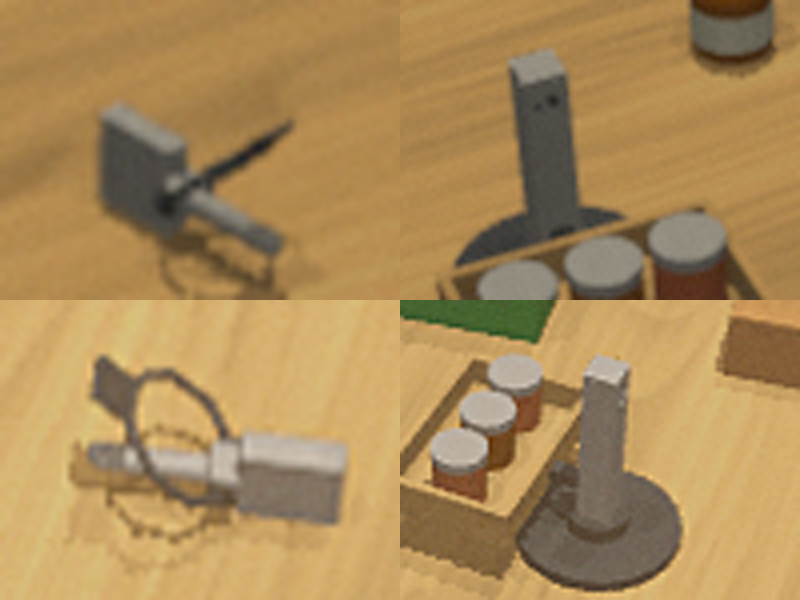

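```bash
python3 - <<'E'
from h import *
a=cam("scene");b=cam("side")
def p(n,s,t,z=None):
    s=np.array(s,float);t=np.array(t,float)
    print(n,"tri",tri([a,b],[s,t]).round(4), "z" if z else "", np.vstack([onz(a,[s],z),onz(b,[t],z)]).round(4).tolist() if z else "")
p("fintop",(376.6,214.5),(337.2,339.0),.04)
p("tip",(397,231),(304.4,337.8),.02)
p("posttop",(259.5,246.5),(336.5,187.75),.148)
p("jarnear lid",(307,216),(374,272),.075)
p("tin",(377,283),(252,235),.085)
p("redjar",(440,178),(303,410),.095)
p("carton",(138,300),(380,163),.06)
p("sauce",(128,231),(423,154),.16)
g=lambda L,x,y,s,ox,oy:[((u-ox)/s+x,(v-oy)/s+y) for u,v in L]
T1=onz(a,g([(510,65),(547,50),(567,68),(530,84)],225,230,4,400,0),.148)
T2=onz(b,g([(585,372),(597,357),(630,365),(618,388)],285,170,4,400,300),.148)
print(T1.round(4).tolist(),T2.round(4).tolist())
print("traytop", onz(a,[(236,307),(305,285),(320,312)],.06).round(3).tolist(), onz(b,[(280,217),(316,187),(308,235)],.06).round(3).tolist())
print("fin top edge", onz(b,g([(245,437),(345,442),(240,462),(346,466)],290,315,6.25,0,300),.04).round(4).tolist())
E
```

```text
fintop tri [0.496  0.1855 0.0369] z [[0.5029, 0.1838, 0.04], [0.4938, 0.185, 0.04]]
tip tri [0.5678 0.1982 0.023 ] z [[0.5672, 0.2024, 0.02], [0.5665, 0.1939, 0.02]]
posttop tri [ 0.6155 -0.1833  0.1453] z [[0.6216, -0.184, 0.148], [0.6138, -0.1824, 0.148]]
jarnear lid tri [0.4621 0.0047 0.0745] z [[0.4665, 0.0052, 0.075], [0.4604, 0.0023, 0.075]]
tin tri [ 0.7792 -0.0023  0.0866] z [[0.7792, -0.0003, 0.085], [0.7789, -0.0053, 0.085]]
redjar tri [0.5024 0.3803 0.0887] z [[0.5126, 0.3733, 0.095], [0.5004, 0.3817, 0.095]]
carton tri [ 0.5507 -0.4373  0.0674] z [[0.5475, -0.4343, 0.06], [0.5503, -0.4544, 0.06]]
sauce tri [ 0.4247 -0.4063  0.1534] z [[0.4397, -0.4067, 0.16], [0.4231, -0.4, 0.16]]
[[0.6133, -0.196, 0.148], [0.611, -0.1742, 0.148], [0.6309, -0.1721, 0.148], [0.6339, -0.194, 0.148]] [[0.6263, -0.1767, 0.148], [0.6236, -0.1944, 0.148], [0.6008, -0.1938, 0.148], [0.6014, -0.1684, 0.148]]
traytop [[0.672, -0.267, 0.06], [0.681, -0.115, 0.06], [0.772, -0.129, 0.06]] [[0.749, -0.116, 0.06], [0.7, -0.272, 0.06], [0.655, -0.076, 0.06]]
fin top edge [[0.5118, 0.1857, 0.04], [0.4782, 0.1762, 0.04], [0.5104, 0.1959, 0.04], [0.4752, 0.1854, 0.04]]
```

play_rows(steps=[[[-21.8,44.2,0,0,0,-0.5,1],[-21.8,44.2,0,0,0,-0.5,1],[-21.8,44.2,0,0,0,-0.5,1],[-21.8,44.2,0,0,0,-0.5,1],[-21.8,44.2,0,0,0,-0.5,1],[-21.8,44.2,0,0,0,-0.5,1],[-21.8,44.2,0,0,0,-0.5,1],[-21.8,44.2,0,0,0,-0.5,1],[-21.8,44.2,0,0,0,-0.5,1],[-21.8,44.2,0,0,0,-0.5,1],[-21.8,44.2,0,0,0,-0.5,1],[-21.8,44.2,0,0,0,-0.5,1],[-21.8,44.2,0,0,0,-0.5,1],[-21.8,44.2,0,0,0,-0.5,1],[-21.8,44.2,0,0,0,-0.5,1],[-21.8,44.2,0,0,0,-0.5,1]]])

```text
time_s: 1.58
ee_pos: [0.519, 0.1886, 0.2053]
eef_rot: [-3.141, 0.0, 1.774]
force: [-0.1, -0.6, 0.3]
grip_width: 0.0942
```

```bash
cat >> h.py <<'E'
def go(pos,rpy):
    "row to reach a world TCP pose from the present one"
    o=ctrl.get_obs(); R0=R.from_euler("xyz",o["eef_rot"])
    d=R0.inv().apply(np.array(pos)-o["ee_pos"])*100
    print("row",d.round(2),(R0.inv()*R.from_euler("xyz",rpy)).as_rotvec().round(3))
E
python3 - <<'E'
from h import *
c=cam("wrist");cv2.imwrite("pics/c.png",c["frame"]);np.savez("c.npz",W=c["W"],K=c["K"],D=c["D"])
o=ctrl.get_obs();print(o["time_s"],o["ee_pos"],o["eef_rot"],o["force"])
print((-c["W"][:3,:3].T@c["W"][:3,3]).round(4), c["W"][2,:3])
E
```

```text
1.6333 [0.5190357  0.1887934  0.20544525] [-3.14137792e+00  2.88922460e-04  1.77459602e+00] [ 1.19886429  0.08149586 -0.41112241]
[0.4538 0.1737 0.3832] [-0.22683603 -0.0473685   0.97278037]
```

View pics/c.png

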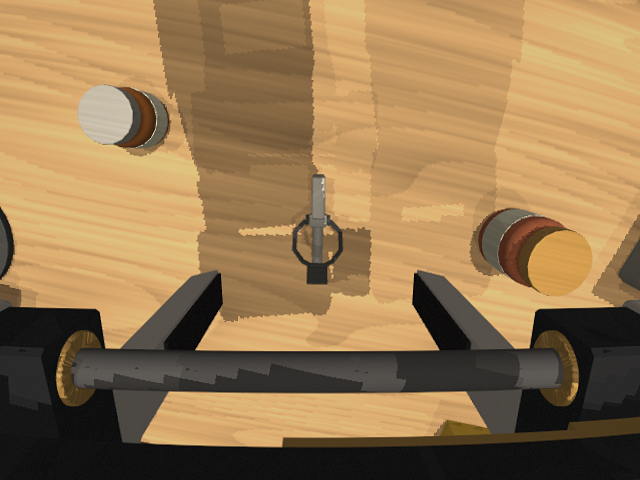

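Wrist: fin runs from row 175 to about 215 at column 318, head near row 220, ring tab at (317,273). The jaws straddle the pin. Next I get the fin's edges from a mask.

```bash
python3 - <<'E'
from h import *
c=dict(np.load("c.npz"));im=cv2.imread("pics/c.png")
hsv=cv2.cvtColor(im,cv2.COLOR_BGR2HSV);m=((hsv[...,1]<60)).astype(np.uint8)
sub=m[165:295,285:350]
for r in range(170,292,3):
    x=np.flatnonzero(m[r,285:350])+285
    print(r,x.min() if len(x) else None,x.max() if len(x) else None,len(x),im[r,318])
rows=range(180,208);C=[]
for r in rows:
    x=np.flatnonzero(m[r,300:335])+300
    C.append((x.mean(),r))
P=onz(c,C,.04);v=P[0]-P[-1];k=np.polyfit(P[:,0],P[:,1],1);print("yaw",np.arctan(k[0]),P[0],P[-1])
print(onz(c,[(318,175),(318,213),(318,220)],.04).round(4))
E
```

```text
170 None None 0 [ 90 138 180]
173 None None 0 [112 174 225]
176 313 323 11 [65 71 76]
179 312 324 13 [120 132 141]
182 312 324 13 [117 131 137]
185 312 324 13 [119 133 140]
188 312 324 13 [118 132 137]
191 312 324 13 [123 137 145]
194 312 324 13 [120 134 142]
197 312 324 13 [118 133 139]
200 312 324 13 [119 133 140]
203 312 323 12 [117 131 137]
206 312 323 12 [115 129 134]
209 312 323 12 [115 129 135]
212 312 323 12 [116 130 136]
215 307 326 18 [117 130 137]
218 306 329 23 [ 96 106 113]
221 303 332 29 [ 99 110 117]
224 300 334 26 [ 96 107 113]
227 297 337 18 [84 94 99]
230 294 340 17 [ 94 105 111]
233 294 341 15 [ 94 105 110]
236 293 341 16 [ 94 106 111]
239 293 341 15 [ 93 103 109]
242 293 341 15 [ 91 103 107]
245 293 341 15 [ 89 100 106]
248 293 341 15 [80 90 94]
251 294 341 16 [79 88 93]
254 296 339 17 [79 89 93]
257 298 336 17 [83 92 96]
260 300 334 18 [ 92 102 108]
263 304 330 24 [47 51 53]
266 308 326 19 [38 42 41]
269 308 326 19 [38 41 42]
272 308 326 19 [37 40 40]
275 307 326 20 [36 40 39]
278 307 326 20 [35 38 37]
281 307 326 20 [38 42 42]
284 None None 0 [ 61  89 112]
287 None None 0 [ 82 126 163]
290 None None 0 [ 83 126 163]
yaw 0.181220364473819 [0.48050083 0.18032838 0.04      ] [0.50398776 0.18473601 0.04      ]
[[0.4762 0.1794 0.04  ]
 [0.5092 0.1863 0.04  ]
 [0.5154 0.1876 0.04  ]]
```

```bash
python3 - <<'E'
from h import *
im=cv2.imread("pics/c.png")
cv2.imwrite("pics/d.png",cv2.resize(im[165:295,270:365],None,fx=4.5,fy=4.5,interpolation=cv2.INTER_CUBIC))
E
```

```text
(no output)
```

View pics/d.png

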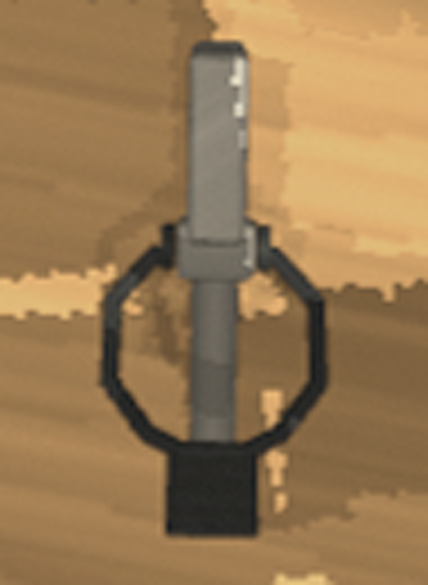

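```bash
python3 - <<'E'
from h import *
a=cam("scene");b=cam("side");w=dict(np.load("c.npz"))
T=tri([a,b,w],[(395.5,216),(308.1,328.6),(317,272.5)]);print("tab",T, "angle", np.arctan2(T[2]-.02,np.hypot(T[0]-.5184,T[1]-.1881))+.18, np.linalg.norm(T-[.5184,.1881,.02]))
for x in(a,b,w): print(proj(x,T))
go([.496,.1839,.005],[-np.pi,0,1.761])
E
```

```text
tab [0.55853759 0.19661236 0.06197417] angle 0.9767688408370354 0.05869683290954592
[[393.79755685 215.76675591]]
[[307.28684071 329.35525058]]
[[318.22147461 274.57577826]]
row [ 0.   -2.37 20.06] [0.    0.    0.014]
```

play_rows(steps=[[[0,-2.4,4,0,0,0.014,1],[0,-2.4,8,0,0,0.014,1],[0,-2.4,12,0,0,0.014,1],[0,-2.4,15,0,0,0.014,1],[0,-2.4,17,0,0,0.014,1],[0,-2.4,18.5,0,0,0.014,1],[0,-2.4,19.5,0,0,0.014,1],[0,-2.4,20.05,0,0,0.014,1],[0,-2.4,20.05,0,0,0.014,1],[0,-2.4,20.05,0,0,0.014,0],[0,-2.4,20.05,0,0,0.014,0],[0,-2.4,20.05,0,0,0.014,0],[0,-2.4,20.05,0,0,0.014,0],[0,-2.4,20.05,0,0,0.014,0],[0,-2.4,20.05,0,0,0.014,0],[0,-2.4,20.05,0,0,0.014,0],[0,-2.4,20.05,0,0,0.014,0],[0,-2.4,20.05,0,0,0.014,0]]], force=45)

```text
time_s: 3.23
ee_pos: [0.4957, 0.1838, 0.0051]
eef_rot: [3.142, 0.0, 1.761]
force: [-0.4, 0.2, -0.5]
grip_width: 0.0374
```

play_rows(steps=[[[0,0,0,0,0,0,0],[0,0,0,0,0,0,0],[0,0,0,0,0,0,0],[0,0,0,0,0,0,0],[0,0,0,0,0,0,0],[0,0,0,0,0,0,0],[0,0,0,0,0,0,0],[0,0,-1,0,0,0,0],[0,0,-3,0,0,0,0],[0,0,-6,0,0,0,0],[0,0,-9,0,0,0,0],[0,0,-12,0,0,0,0],[0,0,-15,0,0,0,0],[0,0,-17,0,0,0,0],[0,0,-17,0,0,0,0]]])

```text
time_s: 4.48
ee_pos: [0.4971, 0.1842, 0.18]
eef_rot: [3.135, -0.0, 1.761]
force: [-0.3, -0.1, -2.1]
grip_width: 0.0118
```

```bash
python3 - <<'E'
from h import *
go([.49,-.17,.175],[-np.pi,0,np.pi/2])
E
```

```text
row [-34.65  -7.39   0.44] [ 0.007 -0.001  0.19 ]
```

play_rows(steps=[[[-3,-0.6,0,0,0,0.02,0],[-6,-1.3,0,0,0,0.04,0],[-10,-2.1,0,0,0,0.06,0],[-14,-3,0,0,0,0.08,0],[-18,-3.8,0,0,0,0.1,0],[-22,-4.7,0,0,0,0.12,0],[-26,-5.5,0.1,0,0,0.14,0],[-29,-6.2,0.2,0,0,0.16,0],[-32,-6.8,0.3,0,0,0.18,0],[-34,-7.3,0.4,0.005,0,0.19,0],[-34.65,-7.4,0.4,0.007,0,0.19,0],[-34.65,-7.4,0.4,0.007,0,0.19,0],[-34.65,-7.4,0.4,0.007,0,0.19,0],[-34.65,-7.4,0.4,0.007,0,0.19,0]]])

```text
time_s: 5.65
ee_pos: [0.4899, -0.1688, 0.1752]
eef_rot: [-3.141, -0.001, 1.572]
force: [1.1, -0.3, -0.3]
grip_width: 0.0117
```

```bash
python3 - <<'E'
from h import *
o=ctrl.get_obs();print(o["time_s"],o["ee_pos"],o["eef_rot"],o["force"],o["grip_width"])
for n in ("wrist","scene","side"):
    c=cam(n);cv2.imwrite(f"pics/e_{n}.png",c["frame"]);np.savez(f"e_{n}.npz",W=c["W"],K=c["K"],D=c["D"])
    if n!="wrist":
        u,v=proj(c,[.57,-.18,.15])[0].astype(int);print(n,u,v)
        f=c["frame"][max(v-45,0):v+45,u-60:u+60];cv2.imwrite(f"pics/e_{n}_crop.png",cv2.resize(f,(600,450),interpolation=cv2.INTER_CUBIC));print("origin",u-60,v-45)
E
```

```text
5.65 [ 0.48989167 -0.1688254   0.17516189] [-3.14115717e+00 -1.33255132e-03  1.57207134e+00] [ 1.10560785 -0.28667012 -0.25688179] 0.01166590755139212
scene 251 233
origin 191 188
side 352 191
origin 292 146
```

View pics/e_wrist.png

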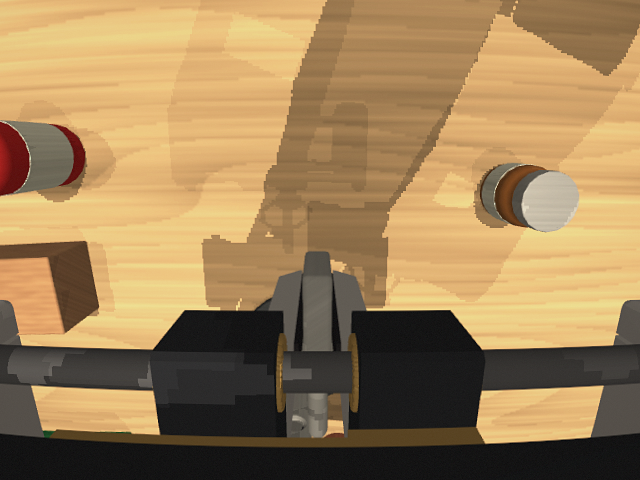

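Wrist: the held pin is centred and vertical, but the gripper hides the post. I raise and move forward over the post so that it shows in the clear upper part of the same camera, with the same yaw.

play_rows(steps=[[[0,0,-2,0,0,0,0],[-0.3,0,-4,0,0,0,0],[-0.6,2,-4.5,0,0,0,0],[-0.9,5,-4.5,0,0,0,0],[-1.2,8,-4.5,0,0,0,0],[-1.4,11,-4.5,0,0,0,0],[-1.4,14,-4.5,0,0,0,0],[-1.4,16,-4.5,0,0,0,0],[-1.4,17,-4.5,0,0,0,0],[-1.4,17,-4.5,0,0,0,0],[-1.4,17,-4.5,0,0,0,0],[-1.4,17,-4.5,0,0,0,0]]])

```text
time_s: 6.8
ee_pos: [0.6595, -0.1825, 0.2205]
eef_rot: [-3.141, -0.001, 1.573]
force: [-0.8, -0.9, -1.1]
grip_width: 0.0117
```

```bash
python3 - <<'E'
from h import *
c=cam("wrist");np.savez("f.npz",W=c["W"],K=c["K"],D=c["D"]);cv2.imwrite("pics/f.png",c["frame"])
o=ctrl.get_obs();print(o["time_s"],o["ee_pos"],o["eef_rot"],o["grip_width"])
u,v=proj(c,[.617,-.183,.148])[0].astype(int);print(u,v)
u0,v0=max(u-80,0),max(v-75,0);print(u0,v0)
cv2.imwrite("pics/f_crop.png",cv2.resize(c["frame"][v0:v0+150,u0:u0+160],None,fx=4,fy=4,interpolation=cv2.INTER_CUBIC))
E
```

```text
6.85 [ 0.65944829 -0.18268497  0.2208269 ] [ 3.14142117e+00 -9.02078802e-04  1.57225663e+00] 0.0114816537911713
318 186
238 111
```

View pics/f_crop.png

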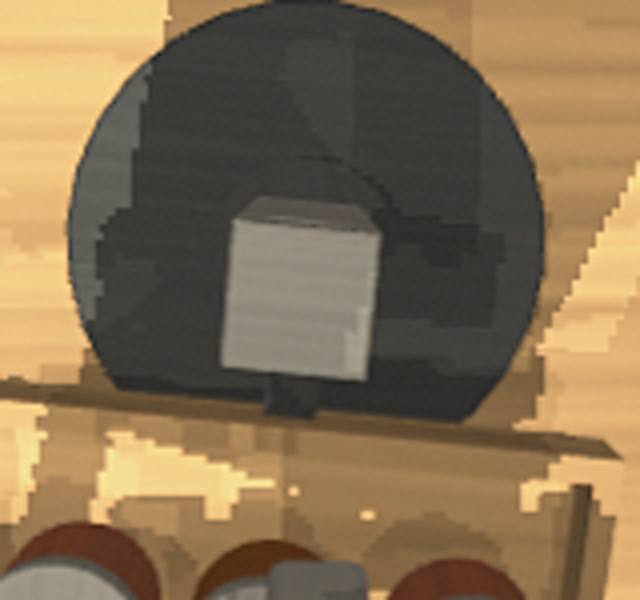

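The post's top shows clearly, with corners at crop (232,220),(381,234),(366,381),(221,366). It is turned about 0.09 rad in the picture.

```bash
python3 - <<'E'
from h import *
c=dict(np.load("f.npz"))
q=np.array([(232,220),(381,234),(366,381),(221,366)],float)/4+[238,111]-.4
P=onz(c,q,.148);print(P.round(4));m=P.mean(0);print("centre",m)
x=((P[3]-P[0])+(P[2]-P[1]))/2;y=((P[0]-P[1])+(P[3]-P[2]))/2
print(np.linalg.norm(x),np.linalg.norm(y),"yaw x",np.arctan2(x[1],x[0]),"y",np.arctan2(-(-y[0]),-y[1]),np.degrees(np.arctan2(y[1],y[0])))
o=ctrl.get_obs();print(o["ee_pos"])
E
```

```text
[[ 0.6038 -0.1974  0.148 ]
 [ 0.606  -0.1737  0.148 ]
 [ 0.6296 -0.1759  0.148 ]
 [ 0.6272 -0.1994  0.148 ]]
centre [ 0.61665202 -0.1865956   0.148     ]
0.023564875334742812 0.02370476540678794 yaw x -0.08901585435510437 y -0.09666257144173411 -95.53835738049317
[ 0.65944829 -0.18268497  0.2208269 ]
```

```bash
python3 - <<'E'
from h import *
c=dict(np.load("e_wrist.npz"));im=cv2.imread("pics/e_wrist.png")
t=np.array([0.48989167,-0.1688254,0.17516189]);Rt=R.from_euler("xyz",[-3.14115717e+00,-1.33255132e-03,1.57207134e+00])
for p in [(0,-19,-36),(6,-19,-36),(-6,-19,-36),(0,-19,4),(6,-10,-36),(-6,-10,-36)]:
    print(p,proj(c,t+Rt.apply(np.array(p)/1000))[0].round(1))
g=cv2.cvtColor(im,cv2.COLOR_BGR2GRAY)
for r in range(246,292,4): print(r,g[r,296:340].tolist())
E
```

```text
(0, -19, -36) [320.4 275.3]
(6, -19, -36) [336.  275.3]
(-6, -19, -36) [304.8 275.3]
(0, -19, 4) [319.6 248.9]
(6, -10, -36) [335.7 297.2]
(-6, -10, -36) [304.9 297.2]
246 [137, 138, 137, 137, 139, 136, 138, 138, 138, 138, 139, 126, 114, 114, 115, 115, 115, 116, 115, 112, 113, 111, 111, 110, 110, 110, 110, 111, 110, 110, 110, 111, 112, 111, 111, 112, 110, 111, 111, 112, 109, 112, 112, 112]
250 [145, 145, 144, 145, 145, 145, 145, 144, 146, 145, 148, 135, 119, 118, 118, 118, 119, 118, 118, 118, 118, 119, 119, 118, 118, 118, 117, 119, 119, 120, 121, 125, 122, 123, 123, 123, 122, 119, 117, 113, 113, 113, 114, 114]
254 [144, 144, 144, 145, 143, 143, 145, 145, 145, 114, 73, 76, 79, 79, 79, 80, 77, 79, 77, 77, 78, 77, 78, 77, 79, 78, 78, 78, 79, 77, 77, 78, 71, 101, 124, 123, 122, 122, 122, 123, 123, 123, 123, 122]
258 [142, 144, 142, 143, 143, 142, 143, 146, 120, 80, 76, 78, 79, 78, 80, 78, 79, 78, 79, 78, 77, 77, 78, 78, 78, 77, 77, 78, 78, 79, 77, 76, 74, 83, 107, 121, 118, 119, 119, 121, 121, 120, 121, 120]
262 [146, 144, 145, 146, 144, 146, 147, 139, 103, 74, 78, 78, 80, 80, 81, 79, 79
[... 794 characters left out ...]
1, 101, 99, 98, 98, 99, 98, 99, 99, 99, 98, 97, 96, 93, 78, 43, 68, 93, 93, 92, 93, 93, 92]
282 [93, 92, 92, 95, 81, 46, 63, 91, 96, 99, 100, 101, 100, 101, 103, 103, 102, 101, 102, 102, 101, 100, 101, 102, 102, 101, 100, 101, 102, 101, 101, 100, 99, 96, 96, 88, 54, 44, 83, 95, 93, 94, 92, 92]
286 [92, 93, 93, 94, 67, 23, 63, 92, 97, 100, 103, 103, 101, 101, 101, 102, 101, 102, 103, 102, 101, 101, 99, 101, 100, 101, 100, 101, 101, 103, 102, 104, 101, 98, 96, 88, 53, 15, 71, 93, 92, 94, 93, 92]
290 [93, 94, 94, 83, 50, 19, 63, 90, 96, 98, 99, 102, 102, 101, 102, 101, 101, 100, 102, 100, 102, 101, 102, 101, 103, 104, 104, 104, 103, 104, 104, 102, 100, 95, 93, 87, 54, 8, 48, 83, 96, 92, 92, 94]
```

```bash
python3 - <<'E'
from h import *
go([.519,-.176,.2205],[-np.pi,0,1.479])
go([.519,-.176,.115],[-np.pi,0,1.479])
E
```

```text
row [  0.69 -14.04   0.03] [ 0.    -0.001  0.093]
row [  0.68 -14.05  10.58] [ 0.    -0.001  0.093]
```

play_rows(steps=[[[0.1,-3,0,0,0,0.02,0],[0.3,-6,0,0,0,0.04,0],[0.5,-9,0,0,0,0.06,0],[0.6,-12,0,0,0,0.08,0],[0.7,-14,0,0,0,0.093,0],[0.7,-14.05,0,0,0,0.093,0],[0.7,-14.05,2,0,0,0.093,0],[0.7,-14.05,5,0,0,0.093,0],[0.7,-14.05,8,0,0,0.093,0],[0.7,-14.05,10,0,0,0.093,0],[0.7,-14.05,10.6,0,0,0.093,0],[0.7,-14.05,10.6,0,0,0.093,0],[0.7,-14.05,10.6,0,0,0.093,0],[0.7,-14.05,10.6,0,0,0.093,0]]])

```text
time_s: 8.02
ee_pos: [0.5197, -0.1761, 0.1166]
eef_rot: [3.139, -0.0, 1.479]
force: [-0.2, -0.2, -1.6]
grip_width: 0.0116
```

```bash
python3 - <<'E'
from h import *
o=ctrl.get_obs();print(o["time_s"],o["ee_pos"],o["eef_rot"],o["force"],o["grip_width"])
out=[]
for n in ("scene","side"):
    c=cam(n);cv2.imwrite(f"pics/g_{n}.png",c["frame"]);np.savez(f"g_{n}.npz",W=c["W"],K=c["K"],D=c["D"])
    u,v=proj(c,[.585,-.18,.135])[0].astype(int);print(n,u-32,v-24)
    out.append(cv2.resize(c["frame"][v-24:v+24,u-32:u+32],(400,300),interpolation=cv2.INTER_CUBIC))
cv2.imwrite("pics/g.png",np.hstack(out))
E
```

```text
8.0167 [ 0.5197281  -0.17609613  0.11656339] [ 3.13895262e+00 -1.16853977e-04  1.47935338e+00] [-0.24663864 -0.19377803 -1.61878506] 0.011647505685824457
scene 222 218
side 314 170
```

View pics/g.png

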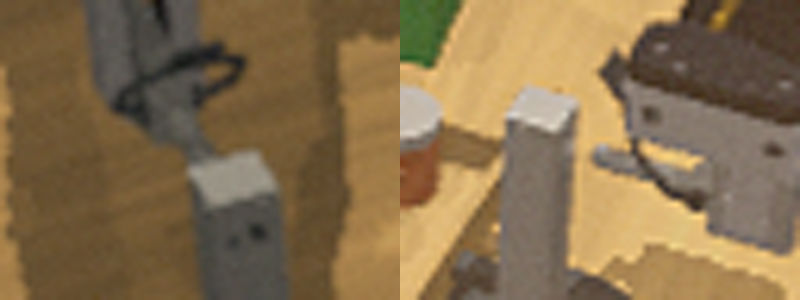

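```bash
python3 - <<'E'
from h import *
u=np.array([.9958,-.0919,0]);v=np.array([.0919,.9958,0]);z=np.array([0,0,1.])
C=np.array([.6166,-.185,.148])
o=ctrl.get_obs();t=o["ee_pos"];S=t+29*u/1000+[0,0,.0149]
for n,x0,y0,ox in (("scene",222,218,0),("side",314,170,400)):
    c=dict(np.load(f"g_{n}.npz"))
    f=lambda P:((proj(c,P)-[x0,y0]+.5)*6.25+[ox,0]).round(0).tolist()
    print(n,"corners -- -+ ++ +-",f([C+.012*(a*u+b*v) for a,b in((-1,-1),(-1,1),(1,1),(1,-1))]))
    print(" shank far end top/bot/left/right/tip",f([S+.039*u+.005*z,S+.039*u-.005*z,S+.039*u+.005*v,S+.039*u-.005*v,S+.044*u]))
    print(" shank start top/bot",f([S+.005*z,S-.005*z]), "hole far", f([C+.012*u-.018*z]))
E
```

```text
scene corners -- -+ ++ +- [[182.0, 165.0], [251.0, 147.0], [275.0, 184.0], [205.0, 203.0]]
 shank far end top/bot/left/right/tip [[203.0, 158.0], [206.0, 182.0], [219.0, 166.0], [190.0, 174.0], [209.0, 178.0]]
 shank start top/bot [[167.0, 99.0], [170.0, 123.0]] hole far [[245.0, 239.0]]
side corners -- -+ ++ +- [[576.0, 100.0], [555.0, 133.0], [501.0, 118.0], [524.0, 85.0]]
 shank far end top/bot/left/right/tip [[603.0, 150.0], [602.0, 169.0], [598.0, 166.0], [607.0, 152.0], [591.0, 156.0]]
 shank start top/bot [[691.0, 176.0], [689.0, 194.0]] hole far [[511.0, 135.0]]
```

```bash
python3 - <<'E'
from h import *
a=cv2.imread("pics/g_side.png")[182:206,330:376];b=cv2.imread("pics/g_scene.png")[226:262,244:272]
cv2.imwrite("pics/h.png",np.hstack([cv2.resize(x,(0,0),fx=k,fy=k,interpolation=cv2.INTER_CUBIC)[:288] for x,k in((a,12),(b,8))]))
E
```

```text
(no output)
```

View pics/h.png

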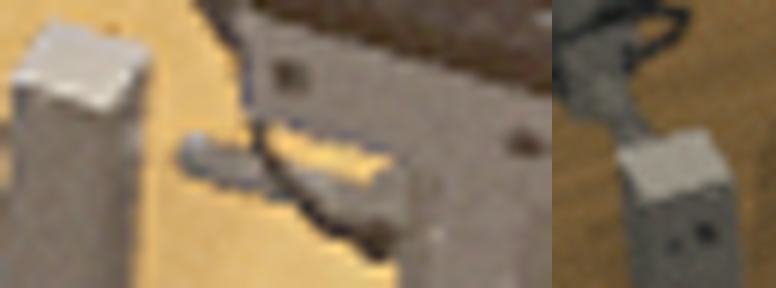

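play_rows(steps=[[[0,0,0.2,0,0,0,0],[0,0,0.2,0,0,0,0],[0,0.3,0.2,0,0,0,0],[0,0.7,0.2,0,0,0,0],[0,0.7,0.2,0,0,0,0],[0,0.7,0.2,0,0,0,0]]])

```text
time_s: 8.62
ee_pos: [0.5267, -0.1767, 0.1142]
eef_rot: [3.139, -0.0, 1.479]
force: [-0.1, 0.1, -2.1]
grip_width: 0.0121
```

```bash
python3 - <<'E'
from h import *
go([.6047-.081*.9958,-.1839+.081*.0919,.1145],[-np.pi,0,1.479])
o=ctrl.get_obs();print(o["ee_pos"],o["eef_rot"],o["force"])
E
```

```text
row [-0.   -0.27 -0.03] [ 0.002 -0.     0.   ]
[ 0.52672875 -0.17665994  0.11416312] [ 3.13938346e+00 -2.46812092e-04  1.47941093e+00] [-0.07991023  0.05207685 -2.12715921]
```

play_rows(steps=[[[0,0.2,0,0,0,0,0],[0,0.4,0,0,0,0,0],[0,0.6,0,0,0,0,0],[0,0.8,0,0,0,0,0],[0,1.0,0,0,0,0,0],[0,1.2,0,0,0,0,0],[0,1.2,0,0,0,0,0],[0,1.2,0,0,0,0,0]]])

```text
time_s: 9.28
ee_pos: [0.5387, -0.1777, 0.1141]
eef_rot: [3.139, -0.0, 1.48]
force: [-0.2, 0.1, -2.2]
grip_width: 0.0119
```

play_rows(steps=[[[0,0.2,0,0,0,0,0],[0,0.4,0,0,0,0,0],[0,0.6,0,0,0,0,0],[0,0.8,0,0,0,0,0],[0,0.8,0,0,0,0,0],[0,0.8,0,0,0,0,0]]])

```text
time_s: 9.78
ee_pos: [0.5466, -0.1787, 0.114]
eef_rot: [3.14, -0.0, 1.479]
force: [-1.2, -2.7, -1.3]
grip_width: 0.0118
```

play_rows(steps=[[[-0.05,0.2,0,0,0,0,0],[-0.08,0.4,0,0,0,0,0],[-0.08,0.6,0,0,0,0,0],[-0.08,0.8,0,0,0,0,0],[-0.08,0.8,0,0,0,0,0],[-0.08,0.8,0,0,0,0,0]]])

```text
time_s: 10.28
ee_pos: [0.5537, -0.1798, 0.1134]
eef_rot: [-3.141, -0.001, 1.48]
force: [-6.5, 0.4, -1.8]
grip_width: 0.0117
```

play_rows(steps=[[[0,0.2,0,0,0,0,0],[0,0.4,0,0,0,0,0],[0,0.6,0,0,0,0,0],[0,0.8,0,0,0,0,0],[0,0.8,0,0,0,0,0],[0,0.8,0,0,0,0,0]]])

```text
time_s: 10.78
ee_pos: [0.5614, -0.1803, 0.1133]
eef_rot: [-3.139, -0.001, 1.48]
force: [-6.0, 0.1, 0.3]
grip_width: 0.0117
```

play_rows(steps=[[[0,0.2,-0.02,0,0,0,0],[0,0.4,-0.04,0,0,0,0],[0,0.6,-0.05,0,0,0,0],[0,0.8,-0.05,0,0,0,0],[0,1.0,-0.05,0,0,0,0],[0,1.2,-0.05,0,0,0,0],[0,1.2,-0.05,0,0,0,0],[0,1.2,-0.05,0,0,0,0]]])

```text
time_s: 11.45
ee_pos: [0.5731, -0.1812, 0.1135]
eef_rot: [-3.138, -0.002, 1.48]
force: [-4.8, 0.3, -1.0]
grip_width: 0.0114
```

play_rows(steps=[[[0,0.15,0,0,0,0,0],[0,0.3,0,0,0,0,0],[0,0.4,0,0,0,0,0],[0,0.4,0,0,0,0,0],[0,0.4,0,0,0,0,0]]])

```text
time_s: 11.87
ee_pos: [0.5767, -0.1815, 0.1135]
eef_rot: [-3.137, -0.002, 1.48]
force: [-6.7, -0.3, 0.5]
grip_width: 0.0118
```

play_rows(steps=[[[0,0.15,0,0,0,0,0],[0,0.3,0,0,0,0,0],[0,0.3,0,0,0,0,0],[0,0.3,0,0,0,0,0]]])

```text
time_s: 12.2
ee_pos: [0.5794, -0.1817, 0.1135]
eef_rot: [-3.136, -0.002, 1.48]
force: [-7.6, -0.1, 1.5]
grip_width: 0.0119
```

play_rows(steps=[[[0,0.15,0,0,0,0,0],[0,0.3,0,0,0,0,0],[0,0.3,0,0,0,0,0],[0,0.3,0,0,0,0,0]]])

```text
time_s: 12.53
ee_pos: [0.5817, -0.1819, 0.1135]
eef_rot: [-3.134, -0.003, 1.48]
force: [-10.4, -0.4, 2.9]
grip_width: 0.0116
```

play_rows(steps=[[[0,0.1,0,0,0,0,0],[0,0.2,0,0,0,0,0],[0,0.25,0,0,0,0,0],[0,0.25,0,0,0,0,0]]])

```text
time_s: 12.87
ee_pos: [0.5834, -0.1821, 0.1136]
eef_rot: [-3.131, -0.003, 1.48]
force: [-12.4, 0.0, 4.1]
grip_width: 0.0117
```

```bash
python3 - <<'E'
from h import *
out=[]
for n in ("scene","side"):
    c=cam(n);cv2.imwrite(f"pics/i_{n}.png",c["frame"])
    u,v=proj(c,[.615,-.185,.135])[0].astype(int);print(n,u-32,v-24)
    out.append(cv2.resize(c["frame"][v-24:v+24,u-32:u+32],(400,300),interpolation=cv2.INTER_CUBIC))
cv2.imwrite("pics/i.png",np.hstack(out))
E
```

```text
scene 226 226
side 304 166
```

View pics/i.png

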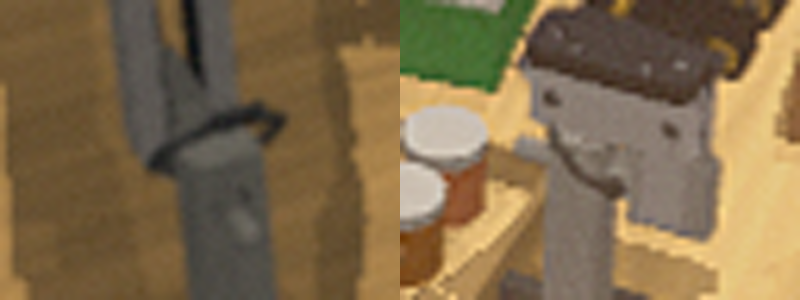

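play_rows(steps=[[[0,-0.2,0,0,0,0,0],[0,-0.4,0,0,0,0,0],[0,-0.6,0,0,0,0,0],[0,-0.7,0,0,0,0,0],[0,-0.7,0,0,0,0,0],[0,-0.7,0,0,0,0,0]]])

```text
time_s: 13.47
ee_pos: [0.5765, -0.1814, 0.1137]
eef_rot: [-3.131, -0.003, 1.48]
force: [-2.5, -1.3, -0.6]
grip_width: 0.0116
```

play_rows(steps=[[[0,0,0,0,0,0,0.5],[0,0,0,0,0,0,0.5],[0,0,0,0,0,0,0.5],[0,0,0,0,0,0,0.5],[0,0,0,0,0,0,0.5],[0,0,0,0,0,0,0.5],[0,0,0,0,0,0,0.5],[0,0,-2,0,0,0,0.5],[0,0,-5,0,0,0,0.5],[0,0,-8,0,0,0,0.5],[0,0,-10,0,0,0,0.5],[0,0,-10,0,0,0,0.5],[0,0,-10,0,0,0,0.5]]])

```text
time_s: 14.55
ee_pos: [0.5777, -0.1819, 0.2144]
eef_rot: [-3.133, -0.002, 1.48]
force: [0.8, -0.3, -1.3]
grip_width: 0.0468
```

```bash
python3 - <<'E'
from h import *
o=ctrl.get_obs();print(o["ee_pos"],o["force"],o["grip_width"])
out=[]
for n in ("scene","side"):
    c=cam(n);cv2.imwrite(f"pics/j_{n}.png",c["frame"])
    u,v=proj(c,[.615,-.185,.145])[0].astype(int);print(n,u-32,v-24)
    out.append(cv2.resize(c["frame"][v-24:v+24,u-32:u+32],(400,300),interpolation=cv2.INTER_CUBIC))
cv2.imwrite("pics/j.png",np.hstack(out))
U=np.array([.9958,-.0919,0]);C=np.array([.6166,-.185,.13]);H=C-.018*U
a,b=cam("scene"),cam("side")
for th in (.7,.85,1,1.15):
    T=H+.06*(np.cos(th-.18)*U+np.sin(th-.18)*np.array([0,0,1]))
    print(th,T.round(4),proj(a,T),proj(b,T))
E
```

```text
[ 0.57774259 -0.18187556  0.21441144] [ 0.78550731 -0.3465625  -1.28626454] 0.046793883400162516
scene 225 222
side 304 163
0.7 [ 0.6505 -0.1881  0.1598] [[263.10747452 249.44923121]] [[323.90249014 179.89001884]]
0.85 [ 0.6455 -0.1877  0.1673] [[261.9608625  245.07448273]] [[325.7500105  178.12038558]]
1 [ 0.6394 -0.1871  0.1739] [[260.6752297 240.7706611]] [[327.98451147 176.69681702]]
1.15 [ 0.6325 -0.1865  0.1795] [[259.28384952 236.64806439]] [[330.55958944 175.65861297]]
```

View pics/j.png

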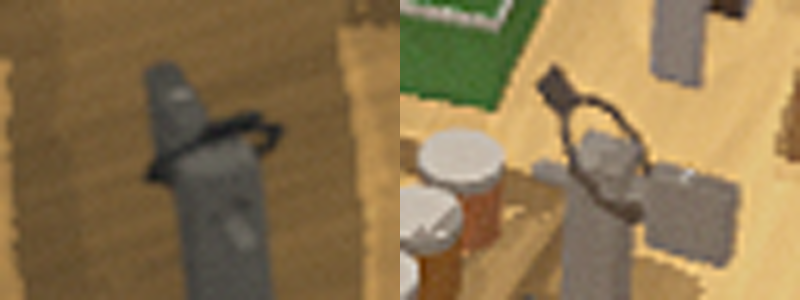

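The pin is seated and stays in by itself. The ring is still open at about 1.0 rad, with its tab above and beyond the post. Next I shut the gripper and move it over the tab.

play_rows(steps=[[[0.05,0,-0.5,0,0,0,0],[0.05,0,-0.5,0,0,0,0],[0.05,1,-0.5,0,0,0,0],[0.05,3,-0.5,0,0,0,0],[0.05,5,-0.5,0,0,0,0],[0.05,7.1,-0.5,0,0,0,0],[0.05,7.1,-0.5,0,0,0,0],[0.05,7.1,0,0,0,0,0],[0.05,7.1,0.9,0,0,0,0],[0.05,7.1,0.9,0,0,0,0],[0.05,7.1,0.9,0,0,0,0]]], force=20)

```text
time_s: 15.67
ee_pos: [0.647, -0.1874, 0.2019]
eef_rot: [-3.128, -0.004, 1.48]
force: [-0.6, -0.6, 0.1]
grip_width: 0.0004
```

```bash
python3 - <<'E'
from h import *
o=ctrl.get_obs();print(o["ee_pos"],o["force"],o["grip_width"])
m=np.array([.6047,-.1839,.130])
for x,z in((44,56),(50,42),(54,30),(56,16),(57,8),(57,-7)):
    go(m+np.array([.9958*x,-.0919*x,z])/1000,[-np.pi,0,1.479])
E
```

```text
[ 0.64695111 -0.18744739  0.20191456] [-0.57346177 -0.55661438  0.11903277] 0.00036232440844057056
row [-0.04  0.18  1.59] [-0.013 -0.004  0.001]
row [-0.05  0.8   2.98] [-0.013 -0.004  0.001]
row [-0.05  1.22  4.18] [-0.013 -0.004  0.001]
row [-0.06  1.44  5.57] [-0.013 -0.004  0.001]
row [-0.06  1.55  6.37] [-0.013 -0.004  0.001]
row [-0.07  1.57  7.87] [-0.013 -0.004  0.001]
```

play_rows(steps=[[[0,0.1,0.8,0,0,0,0],[0,0.2,1.6,0,0,0,0],[0,0.4,2.1,0,0,0,0],[0,0.6,2.6,0,0,0,0],[0,0.8,3.0,0,0,0,0],[0,1.0,3.5,0,0,0,0],[0,1.2,4.0,0,0,0,0],[0,1.3,4.5,0,0,0,0],[0,1.4,5.0,0,0,0,0],[0,1.5,5.5,0,0,0,0],[0,1.5,5.5,0,0,0,0]]])

```text
time_s: 16.58
ee_pos: [0.6609, -0.1884, 0.1453]
eef_rot: [-3.126, -0.004, 1.48]
force: [0.3, -0.9, 0.4]
grip_width: -0.0001
```

play_rows(steps=[[[0,0,0.3,0,0,0,0],[0,0,0.6,0,0,0,0],[0,0,0.8,0,0,0,0],[0,0,1.0,0,0,0,0],[0,0,1.0,0,0,0,0],[0,0,1.0,0,0,0,0]]])

```text
time_s: 17.08
ee_pos: [0.6608, -0.1884, 0.1355]
eef_rot: [-3.127, -0.004, 1.48]
force: [0.4, -0.8, 1.7]
grip_width: 0.0008
```

Contact on the tab is building (about 1.5 N). I keep pressing.

play_rows(steps=[[[0,0,0.2,0,0,0,0],[0,0,0.4,0,0,0,0],[0,0,0.6,0,0,0,0],[0,0,0.7,0,0,0,0],[0,0,0.7,0,0,0,0]]])

```text
time_s: 17.5
ee_pos: [0.6607, -0.1884, 0.1282]
eef_rot: [-3.127, -0.004, 1.48]
force: [0.7, -0.3, 1.5]
grip_width: 0.0006
```

play_rows(steps=[[[0,0,0.2,0,0,0,0],[0,0,0.4,0,0,0,0],[0,0,0.5,0,0,0,0],[0,0,0.5,0,0,0,0]]])

```text
time_s: 17.83
ee_pos: [0.6602, -0.1882, 0.1224]
eef_rot: [-3.125, -0.004, 1.48]
force: [0.7, -0.1, -0.2]
grip_width: 0.0005
```

play_rows(steps=[[[0,0,0.15,0,0,0,0],[0,0,0.3,0,0,0,0],[0,0,0.3,0,0,0,0]]])

```text
time_s: 18.08
ee_pos: [0.6601, -0.1882, 0.1193]
eef_rot: [-3.125, -0.004, 1.48]
force: [0.1, -0.2, 2.8]
grip_width: 0.0005
```

play_rows(steps=[[[0,0.1,-2,0,0,0,0],[0,0.1,-5,0,0,0,0],[0,0,-8,0,0,0,0],[0,-3,-10,0,0,0,0],[0,-7,-11,0,0,0,0],[0,-11,-12,0,0,0,0],[0,-15,-12,0,0,0,0],[0,-15,-12,0,0,0,0],[0,-15,-12,0,0,0,0]]])

```text
time_s: 18.83
ee_pos: [0.5116, -0.1752, 0.2427]
eef_rot: [-3.126, -0.004, 1.479]
force: [0.5, 0.3, 0.7]
grip_width: 0.0006
```

```bash
python3 - <<'E'
from h import *
o=ctrl.get_obs();print(o["time_s"],o["ee_pos"],o["force"])
out=[]
m=np.array([.6047,-.1839,.13]);U=np.array([.9958,-.0919,0])
for n in ("scene","side"):
    c=cam(n);cv2.imwrite(f"pics/k_{n}.png",c["frame"])
    u,v=proj(c,[.63,-.185,.13])[0].astype(int)
    for th in(0,.1,.3): print(n,th,((proj(c,m-.006*U+.06*(np.cos(th-.18)*U+[0,0,np.sin(th-.18)]))-[u-32,v-24])*6.25+[400*(n=="side"),0]).round())
    print("shoulder",((proj(c,[m,m-.048*U+[0,0,.02],m+.044*U])-[u-32,v-24])*6.25+[400*(n=="side"),0]).round().tolist())
    out.append(cv2.resize(c["frame"][v-24:v+24,u-32:u+32],(400,300),interpolation=cv2.INTER_CUBIC))
cv2.imwrite("pics/k.png",np.hstack(out))
E
```

```text
18.8333 [ 0.51161963 -0.17524335  0.24265049] [0.5283437  0.26602948 0.66314357]
scene 0 [[231. 229.]]
scene 0.1 [[230. 215.]]
scene 0.3 [[227. 185.]]
shoulder [[175.0, 116.0], [124.0, -6.0], [219.0, 187.0]]
side 0 [[545. 151.]]
side 0.1 [[543. 140.]]
side 0.3 [[544. 118.]]
shoulder [[660.0, 166.0], [771.0, 160.0], [565.0, 138.0]]
```

View pics/k.png

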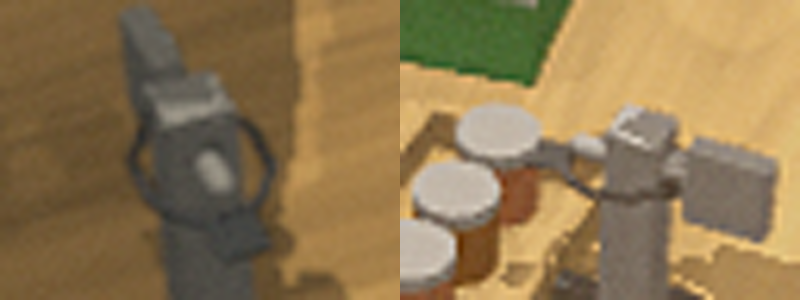

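The ring lies round the post below the pin's end; tab at scene crop (243,235), side crop (551,157), matching joint ≈ 0. One more numeric check of the seating from the wrist camera: fin back to post face should be 48 mm.

play_rows(steps=[[[0,3,0,0,0,0,0],[0,6,0,0,0,0,0],[0,9,0,0,0,0,0],[0,12,0,0,0,0,0],[0,15,0,0,0,0,0],[0,15,0,0,0,0,0],[0,15,0,0,0,0,0],[0,15,0,0,0,0,0]]])

```text
time_s: 19.6
ee_pos: [0.6631, -0.189, 0.2389]
eef_rot: [-3.125, -0.004, 1.48]
force: [-0.7, -0.3, -0.3]
grip_width: 0.0002
```

```bash
python3 - <<'E'
from h import *
c=cam("wrist");im=c["frame"];cv2.imwrite("pics/l.png",im);np.savez("l.npz",W=c["W"],K=c["K"],D=c["D"])
m=np.array([.6047,-.1854,.148]);U=np.array([.9958,-.0919,0]);V=np.array([.0919,.9958,0])
hsv=cv2.cvtColor(im,cv2.COLOR_BGR2HSV)
print(proj(c,[m,m+.024*U,m-.048*U]).round(1).tolist())
for off in(-.003,0,.003):
    for s in range(-56,30,1):
        if -13<s<-2 and off: pass
        u,v=proj(c,m+s/1000*U+off*V)[0].round().astype(int)
        print(s if off==0 else "",im[v,u].max(),hsv[v,u,1],end="; ")
    print()
# lateral across fin and post
for s in(-40,-20,12):
    print(s,[(t,int(im[tuple(proj(c,m+s/1000*U+t/1000*V)[0].round().astype(int)[::-1])].max())) for t in range(-16,17)])
E
```

```text
[[315.7, 162.2], [315.7, 197.2], [315.8, 89.0]]
 180 125;  175 125;  176 125;  177 124;  177 122;  178 125;  179 124;  178 123;  164 123;  130 33;  139 35;  145 35;  143 37;  143 36;  142 36;  142 36;  142 38;  144 37;  147 36;  146 38;  144 37;  145 35;  147 33;  152 37;  154 36;  152 37;  150 36;  149 36;  145 37;  146 33;  146 33;  148 36;  148 36;  145 35;  146 37;  143 36;  143 36;  144 35;  146 35;  143 36;  145 37;  145 35;  145 37;  145 33;  146 35;  113 38;  84 36;  147 35;  148 36;  149 36;  147 36;  145 37;  144 37;  143 36;  141 36;  119 39;  75 44;  150 37;  146 37;  148 38;  146 38;  146 35;  143 36;  144 34;  148 38;  146 37;  145 35;  146 35;  147 38;  145 37;  139 37;  140 35;  144 39;  140 36;  142 36;  144 39;  142 38;  139 37;  141 36;  148 38;  121 38;  119 41;  118 41;  120 40;  120 36;  120 40; 
-56 181 124; -55 175 127; -54 177 124; -53 178 125; -52 178 126; -51 180 125; -50 179 124; -49 178 125; -48 163 122; -47 129 32; -46 138 35; -45 141 33; -44 142 36; -43 143 36; -42 142 36; -41 143 36; -40 145 37; -39 143 37; -38 144 35; -37 144 32; -36 148 33; -35 152 3
[... 1863 characters left out ...]
0)]
-20 [(-16, 60), (-15, 61), (-14, 60), (-13, 58), (-12, 59), (-11, 60), (-10, 59), (-9, 60), (-8, 58), (-7, 60), (-6, 84), (-5, 120), (-4, 144), (-3, 143), (-2, 143), (-1, 143), (0, 143), (1, 139), (2, 138), (3, 140), (4, 135), (5, 123), (6, 63), (7, 57), (8, 60), (9, 59), (10, 58), (11, 59), (12, 60), (13, 60), (14, 52), (15, 45), (16, 47)]
12 [(-16, 56), (-15, 55), (-14, 59), (-13, 57), (-12, 88), (-11, 150), (-10, 147), (-9, 148), (-8, 147), (-7, 147), (-6, 148), (-5, 147), (-4, 148), (-3, 147), (-2, 146), (-1, 146), (0, 146), (1, 157), (2, 165), (3, 164), (4, 163), (5, 162), (6, 162), (7, 165), (8, 164), (9, 166), (10, 166), (11, 139), (12, 76), (13, 46), (14, 46), (15, 46), (16, 47)]
```

Seating is confirmed: the fin's back is about 48 mm from the post's near face, and the two are laterally centred to about 0.2 mm. Handing in.

```bash
python3 -c "
from station import ctrl
print(ctrl.hand_in())"
```

```text
the job is handed in; nothing more can be done
None
```

I pushed the linch pin home through the post with its ring up, then flipped the ring over the post and pressed it down until it snapped past the pin's end. The job was handed in at about 20 s of the 70 s allowed, and hand-in reports no verdict.

- **Pin:** The pin slid in against about 5–8 N. The force then climbed steadily to about 12 N, which I took as the head seating. I backed off with the post's spring before letting go.
- **Seating:** In the last wrist picture the fin's back was about 48 mm from the post's near face, as it should be when home. Fin and post were centred to within about 0.2 mm. I estimated tip positions from the coarser scene and side views; the pin tip in the side view read 2–3 mm short of home. I trusted the wrist picture over it.
- **Height:** I only checked this indirectly. The arm readings suggest the pin sits about 1.5 mm low, which is within the 4 mm allowed.
- **Ring:** The force on the tab dropped to zero as the ring snapped past. The tab's position in the scene and side views matched a ring angle of about 0.
- **At hand-in:** The gripper was about 90 mm above the post and touching nothing. The force readings never showed contact with the goods, but I did not re-measure where they stand.

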